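Draw three square spacers from the lever dispenser

ROBOT

A 6-joint arm with a two-finger parallel gripper is mounted at the origin on a cart in front of the work surface, level with it; the furniture and walls round the work are solid. World frame = base frame: x ahead of the robot, y to its left, z up, the work surface at z = 0. Lengths are in mm, angles in rad, forces in N, time in s.
With the tool pointing down it reaches from about 350 to 775 mm from the base axis. Payload 7.3 kg.
Tool frame: the origin (TCP) lies between the finger pads; the fingertips stand 25 mm ahead of it and the grasp point (between the pads) lies 6 mm ahead of it; z points along the fingers, y is the line along which they close (so a half turn about z gives the same grasp; the last joint's range is limited). The gripper opens to 92 mm and grips with 3 to 60 N. Pads are 19 mm wide; open, the fingers measure 130 mm over their backs; the gripper's body (75 mm by 190 mm) begins 47 mm behind the grasp point.
Start: joints at [1.125, 0.342, 1.524, -0, 1.275, -0.146], TCP at [155.032, 501.605, 251.741] pointing down, gripper open.
Joint ranges: [-2.53, 2.53], [-0.77, 2.02], [0.04, 2.7], [-1, 4.14], [0.28, 2.66], [-3.11, 3.11]. Speed limits (rad/s): [2.57, 2.57, 3.14, 3.14, 3.14, 3.14].

INTERFACE

Orientations are given as [roll, pitch, yaw] about the fixed x, y, z axes, in that order (R = Rz(yaw) Ry(pitch) Rx(roll)).
In Python, from plant import bot gives the robot as it stands.
- The arm moves only by the tool play_rows, never from a script. Its argument "commands" is a list of rows, each an object of numbers: "x", "y", "z": the shift along the tool's x, y, z in m; "twist": the turn about the tool's z in degrees. In form: [{"x": .., "y": .., "z": .., "twist": ..}, ...]. A call has exactly 8 rows; each row is the pose to reach, as a shift and turn from the pose commanded when the call began, along the tool's axes at that moment; what a row does not reach only later rows make up. A row lasts 1/10 s, in which the tool goes at most 50 mm and 8.59 degrees, less where a joint would pass 70% of its speed; a pose out of reach is approached as far as the arm can. A call with a gripper value outside its range is refused whole. "jaw" is the closure, from 0 (fully open) to 1 (shut), set as the call begins (left out, the last holds). The fingers move at their own pace and stop on an object; the grip force is fixed at half the most. Time passes only in rows, so rows that repeat a pose let the fingers close, or fill a call up. It gives the time, the measured TCP pose, the force, the opening and the grip force at its end, in the units of the state.
- bot.get_obs(): the state, without advancing time (a new reading comes with each control period).
- bot.capture(name): name is "scene" or "top" or "wrist"; returns a dict with "pixels" (420x560x3 uint8, red, green, blue), "fx", "fy", "cx", "cy" (pixels), "k1" (the pictures are not rectified: a ray, as slopes to the right and down, at radius r is drawn at 1 + k1 r^2 times it, then the intrinsics apply), "eye" and "rotation" of the camera in the world. Camera axes: x right, y down, z forward; pixel columns grow to the right and rows downward; lengths in mm; the calibration is good to about 2 mm. A picture is of the moment at which its call begins. There is no depth.
- bot.close_job(): hands the job in; it is judged then, once.
The state is a dict: "time": time; "joint_positions": joint angles; "dq": joint speeds; "tau": joint torques, N m; "tool_pos": TCP position; "tcp_rot": TCP orientation; "contact_force": force on the tool from outside, world axes, zero at the start; "moment": the same for the moment, N m; "grip_width": finger opening in mm; "finger_force": force on a finger pad.
Only numpy, scipy, OpenCV 4.12 (cv2) and the standard library are available. Lean on these libraries where they do the work, as an engineer would, in place of code of your own. Each camera call takes 0.05 s, during which the arm holds its last target. There are 200 camera calls.

TASK

Draw three square wooden spacers for a glue-up: press the sprung lever of the wide dispenser (the one with the square magazine) fully down and let it come fully up again, three times, so that exactly three spacers drop into its tray and the rest stay in the magazine. Do not press the lever of the narrow dispenser.

Things in the scene. Friction and masses are not known exactly. Their poses are not given: they have to be found in the camera images.
- square_dispenser: Wide dispenser fixed to the bench: open-topped magazine, 46 mm square, top at 143 mm, holding five spacers; chute and tray (48 mm wide inside, rim 50 mm high) from there to 150 mm along +x, lever at -x. Origin on the bench under the magazine's centre; +x points to the tray, z up. Each full stroke pushes the lowest spacer off the magazine floor (68 mm high) into the tray; the stack sinks as the lever rises.
- square_pad (a point): Centre of the top of the black pad (40 x 34 mm) on the wide dispenser's lever; moves with it. Lever up: about 138 mm from the magazine's centre, away from the tray, 144 mm above the bench. Fully down: on a hard stop 61 mm lower; sideways swing under 8 mm, tilt up to 20 degrees. The spacer drops out at 40 to 45 mm. Spring 3 to 7 N; the lever rises by itself when let go.
- narrow_pad (a point): The same point on the lever of the other dispenser, of the same make and height but with magazine and tray about half as wide (26 and 34 mm outside), holding narrow wooden spacers 38 x 18 x 12 mm. This lever is not to be pressed.
- square_spacer1: Square wooden spacer, 38 x 38 x 12 mm, 25 g, in the wide dispenser's magazine at the start, lowest. Origin at the centre of its underside.
- square_spacer2: Square wooden spacer, 38 x 38 x 12 mm, 25 g, in the wide dispenser's magazine at the start, second from the bottom. Origin at the centre of its underside.
- square_spacer3: Square wooden spacer, 38 x 38 x 12 mm, 25 g, in the wide dispenser's magazine at the start, third from the bottom. Origin at the centre of its underside.
- square_spacer4: Square wooden spacer, 38 x 38 x 12 mm, 25 g, in the wide dispenser's magazine at the start, fourth from the bottom; only one more lies on top of it. Origin at the centre of its underside.

How it is judged (in metres and radians):
On the way, in this order (a step that is already met when the one before it is completed fails the run):
1. the first spacer lies in the tray (x of square_spacer1 in the frame of square_dispenser between 0.01 and 0.152 m and y of square_spacer1 in the frame of square_dispenser between -0.035 and 0.035 m and z of square_spacer1 in the frame of square_dispenser below 0.058 m), for 0.1 s.
2. the second spacer lies in the tray (x of square_spacer2 in the frame of square_dispenser between 0.01 and 0.152 m and y of square_spacer2 in the frame of square_dispenser between -0.035 and 0.035 m and z of square_spacer2 in the frame of square_dispenser below 0.058 m), for 0.1 s.
3. the third spacer lies in the tray (x of square_spacer3 in the frame of square_dispenser between 0.01 and 0.152 m and y of square_spacer3 in the frame of square_dispenser between -0.035 and 0.035 m and z of square_spacer3 in the frame of square_dispenser below 0.058 m), for 0.1 s.
At the end, for the whole second after the job is handed in: The first three square spacers lie at rest in the wide dispenser's tray (inside its outline and at least 10 mm below the magazine floor), the fourth is still in the magazine, within 12 mm of its centre, and the wide dispenser's lever is up again (pad over 130 mm high) (all of step 1 and all of step 2 and all of step 3 and x of square_spacer4 in the frame of square_dispenser between -0.012 and 0.012 m and z of square_spacer4 in the frame of square_dispenser above 0.06 m and height (world z) of square_pad above 0.13 m and linear speed of each of square_spacer1, square_spacer2, square_spacer3, square_spacer4 below 0.03 m/s); the robot touches nothing.
It fails at once if the narrow dispenser's lever is pressed by more than 12 mm (distance of narrow_pad from where it was at the start of the episode above 0.012 m).
It fails at once if a fourth square spacer is pushed out (x of square_spacer4 in the frame of square_dispenser above 0.022 m).
It also fails if it takes over 38 s, if anything falls off the work surface, if the arm or the gripper's body presses on something with over 40 N, if the wrist force passes 120 N, or if a joint passes its speed limit or range.

## Working session

There is one attempt and no reset: what is moved stays moved. The work goes in short steps, Python scripts to look and compute and a tool call to move; the robot and the scene stay as the last step left them, time stands still between calls to the robot, and variables do not carry over. Pictures are saved under pics/ and viewed, at most 10 in all, crops included, and the job is handed in when it is done.

Besides the shell and the picture viewer there is one more tool, called after ">>>" as a command line: name --argument value ..., lists and objects as JSON in quotes. play_rows: Moves the arm, as the interface text tells. Its arguments: {"type":"object","properties":{"commands":{"type":"array"},"jaw":{"type":"number"}},"required":["commands"]}

```bash
mkdir -p pics; cat > h.py <<'E'
import numpy as np, cv2
from plant import bot
def cap(n,f=None):
    c=bot.capture(n)
    if f: cv2.imwrite('pics/'+f,c['pixels'][:,:,::-1])
    return c
def ray(c,u,v):
    K=np.array([[c['fx'],0,c['cx']],[0,c['fy'],c['cy']],[0,0,1]])
    p=cv2.undistortPoints(np.array([[[u,v]]],float),K,np.array([c['k1'],0,0,0.]))[0,0]
    return np.array(c['eye']),np.array(c['rotation'])@np.array([p[0],p[1],1])
def onz(c,u,v,z):
    e,d=ray(c,u,v); return e+d*(z-e[2])/d[2]
E
python3 - <<'E'
from h import *
for n in('scene','top'):
    c=cap(n,n+'.png'); print(n,c['eye'],np.round(c['rotation'],3).tolist(),c['fx'],c['k1'])
o=bot.get_obs();print(o['time'],o['tool_pos'],o['tcp_rot'],o['contact_force'])
E
```

```text
scene [ -76.87229457 -419.92575813  579.80209826] [-2.12, -0.001, -1.043] 404.28577647799966 -0.05916882321288107
top [ 438.05996184  -72.20588403 1002.27048491] [-3.018, 0.021, -1.585] 484.3149770467551 0.02004848901520173
0.1 [154.88618376 501.28561262 251.10229674] [-3.14020074e+00 -1.95531908e-04  2.84180062e+00] [-0.99153055  0.65347403 -0.05404757]
```

View pics/scene.png

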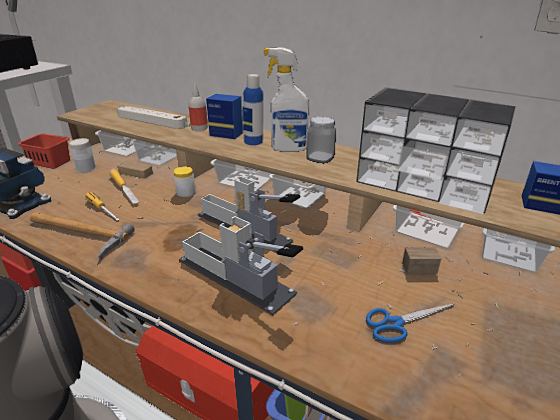

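View pics/top.png

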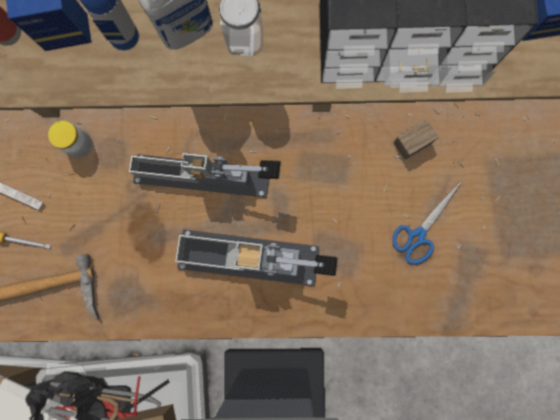

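The wide dispenser is the nearer one: its magazine is at about (250,257) and its pad at about (326,265) in top, with the pad at about (290,250) in scene. The narrow pad is at (269,169) in top. Next I'll measure the dark pads.

```bash
sed -i "s/np.array(c\['rotation'\])@/Rotation.from_euler('xyz',c['rotation']).as_matrix()@/; 1a from scipy.spatial.transform import Rotation" h.py
python3 - <<'E'
from h import *
c=cap('top'); s=cap('scene')
def blob(c,u,v,r=20):
    p=c['pixels'].max(2)[v-r:v+r,u-r:u+r]; m=(p<40).astype('uint8')
    n,l,st,ce=cv2.connectedComponentsWithStats(m)
    k=l[r,r] or 1+np.argmax(st[1:,4]); return ce[k]+[u-r,v-r],st[k]
for nm,t,q in(('wide',(326,265),(290,250)),('narrow',(269,169),(290,197))):
    a,sa=blob(c,*t); b,sb=blob(s,*q); 
    e1,d1=ray(c,*a);e2,d2=ray(s,*b)
    t1,t2=np.linalg.lstsq(np.c_[d1,-d2],e2-e1,rcond=None)[0]
    print(nm,a,sa,b,sb,'onz',onz(c,*a,144).round(1),'tri',(e1+t1*d1).round(1),(e2+t2*d2).round(1))
print('mag',onz(c,250,257,143).round(1), 'narrow mag',onz(c,195,166,143).round(1))
print('tray far corners',[onz(c,*p,50).round(1) for p in((181,234),(178,264))])
print('mag corners',[onz(c,*p,143).round(1) for p in((240,241),(264,243),(262,273),(238,270))])
cv2.imwrite('pics/c.png',np.hstack([cv2.resize(c['pixels'][215:305,165:345,::-1],None,fx=4,fy=4)]))
E
```

```text
wide [327.10160428 265.0802139 ] [ 10  11  20  19 187] [289.63333333 250.23809524] [  6  14  27  13 210] onz [ 452.7 -133.7  144. ] tri [ 452.7 -133.9  141.2] [ 452.  -132.7  141.1]
narrow [270.03196347 170.06392694] [ 10  13  20  16 219] [289.44545455 197.97272727] [  9  17  21   9 110] onz [624.9 -35.2 144. ] tri [625.5 -35.1 141.3] [625.7 -35.5 141.3]
mag [468.9   2.1 143. ] narrow mag [635.1 101.1 143. ]
tray far corners [array([519.7, 146.6,  50. ]), array([460.7, 151.7,  50. ])]
mag corners [array([497.5,  19.8, 143. ]), array([493.3, -22.9, 143. ]), array([440.5, -18.9, 143. ]), array([446.3,  23.5, 143. ])]
```

View pics/c.png

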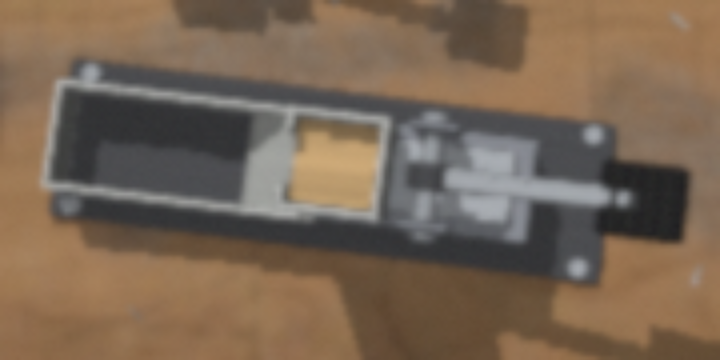

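>>> play_rows --commands '[{"x": -0.04,"y": -0.027,"z": 0,"twist": 5},{"x": -0.081,"y": -0.054,"z": 0,"twist": 10},{"x": -0.121,"y": -0.081,"z": 0,"twist": 15},{"x": -0.161,"y": -0.108,"z": 0,"twist": 20},{"x": -0.202,"y": -0.135,"z": 0,"twist": 25},{"x": -0.242,"y": -0.162,"z": 0,"twist": 30},{"x": -0.283,"y": -0.188,"z": 0,"twist": 35},{"x": -0.323,"y": -0.215,"z": 0,"twist": 40}]' --jaw 1

```text
time: 1.0
tool_pos: [401.1, 199.1, 251.8]
tcp_rot: [3.141, -0.0, 2.14]
contact_force: [0.7, 1.5, -0.3]
grip_width: 32.5
finger_force: 0.0
```

```bash
cat >> h.py <<'E'
def plan(t,yax=None):
    o=bot.get_obs(); R=Rotation.from_euler('xyz',o['tcp_rot']).as_matrix()
    print('t',o['time'],'tcp',np.round(o['tool_pos'],1),'rpy',np.round(o['tcp_rot'],3),'F',np.round(o['contact_force'],1),'w',o['grip_width'])
    print('shift',(R.T@(np.array(t)-o['tool_pos'])).round(1))
    if yax is not None:
        g=R.T@np.array(yax); print('twist',np.degrees(np.arctan2(-g[0],g[1])).round(1))
E
python3 -c "
from h import *
plan([453,-134,200],[.993,-.117,0])"
```

```text
t 1.0 tcp [401.1 199.1 251.8] rpy [ 3.141 -0.     2.14 ] F [ 0.7  1.5 -0.3] w 32.496497113941864
shift [-308.5 -135.8   51.8]
twist 39.3
```

>>> play_rows --commands '[{"x": -0.044,"y": -0.0195,"z": 0,"twist": 6},{"x": -0.088,"y": -0.039,"z": 0,"twist": 12},{"x": -0.132,"y": -0.058,"z": 0,"twist": 18},{"x": -0.176,"y": -0.0775,"z": 0,"twist": 24},{"x": -0.22,"y": -0.097,"z": 0,"twist": 30},{"x": -0.264,"y": -0.116,"z": 0.015,"twist": 36},{"x": -0.308,"y": -0.136,"z": 0.035,"twist": 39},{"x": -0.308,"y": -0.136,"z": 0.052,"twist": 39}]'

```text
time: 1.8
tool_pos: [453.5, -136.7, 199.0]
tcp_rot: [3.14, 0.002, 1.456]
contact_force: [0.0, 1.3, 0.5]
grip_width: 0.1
finger_force: 0.0
```

```bash
python3 -c "
from h import *
c=cap('wrist','w.png');print(c['eye'],c['rotation'])
cap('scene','s2.png')
plan([453,-134,108],[.993,-.117,0])"
```

```text
[462.60454268 -53.4289857  331.88676407] [ 2.83069497e+00 -2.39455898e-03 -1.15726810e-01]
t 1.9 tcp [ 451.4 -132.5  197.4] rpy [-3.137e+00 -2.000e-03  1.460e+00] F [0.1 0.4 0.4] w 0.003705366395650208
shift [-1.5  2.2 89.4]
twist 0.4
```

View pics/w.png

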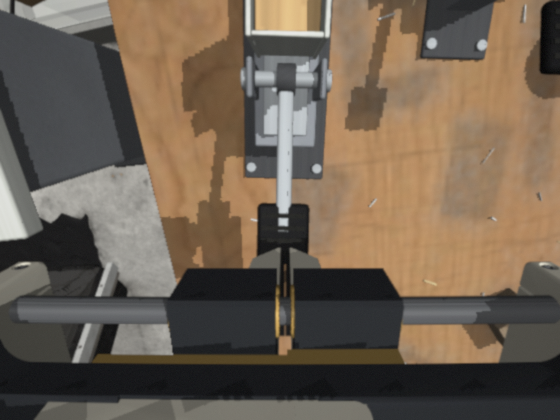

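View pics/s2.png

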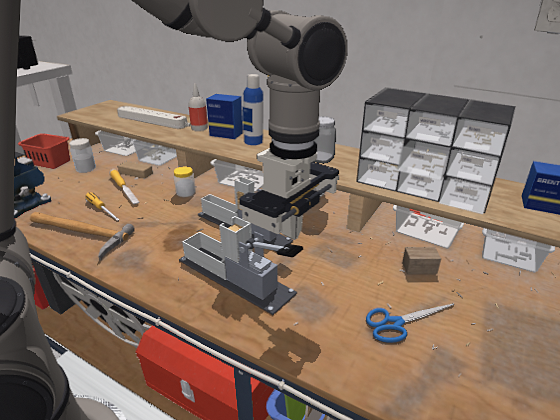

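The fingers sit centred over the pad (pad columns 258–308, fingers at 285). The body is clear of the lever post. First stroke next.

>>> play_rows --commands '[{"x": 0,"y": 0.001,"z": 0.025,"twist": 0},{"x": 0,"y": 0.001,"z": 0.035,"twist": 0},{"x": 0,"y": 0.001,"z": 0.046,"twist": 0},{"x": 0,"y": 0.001,"z": 0.057,"twist": 0},{"x": 0,"y": 0.001,"z": 0.068,"twist": 0},{"x": 0,"y": 0.001,"z": 0.078,"twist": 0},{"x": 0,"y": 0.001,"z": 0.084,"twist": 0},{"x": 0,"y": 0.001,"z": 0.084,"twist": 0}]'

```text
time: 2.7
tool_pos: [454.6, -130.9, 116.5]
tcp_rot: [3.14, -0.0, 1.464]
contact_force: [0.6, 1.4, 5.9]
grip_width: 0.4
finger_force: 2.7
```

```bash
python3 -c "
from h import *
a=cap('top');b=cap('scene')
cv2.imwrite('pics/d.png',np.hstack([cv2.resize(x[...,::-1],(400,400)) for x in (a['pixels'][205:305,160:260],b['pixels'][200:310,180:310])]))
plan([453,-134,175])"
```

```text
t 2.8 tcp [ 454.6 -131.   116.9] rpy [ 3.14  -0.     1.464] F [0.2 2.2 6.3] w 0.3927644608061982
shift [ -3.2  -1.2 -58.1]
```

View pics/d.png

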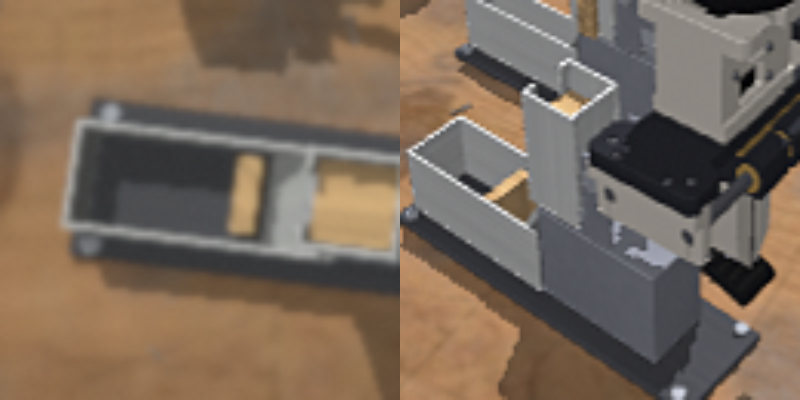

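The first spacer is in the tray, tilted at crop (245,195). The 6 N reading is only the spring, so I'll go a little deeper to the stop and then rise.

>>> play_rows --commands '[{"x": 0,"y": 0,"z": 0.003,"twist": 0},{"x": 0,"y": 0,"z": 0.005,"twist": 0},{"x": 0,"y": 0,"z": 0.005,"twist": 0},{"x": 0,"y": 0,"z": -0.01,"twist": 0},{"x": 0,"y": 0,"z": -0.025,"twist": 0},{"x": 0,"y": 0,"z": -0.04,"twist": 0},{"x": 0,"y": 0,"z": -0.055,"twist": 0},{"x": 0,"y": 0,"z": -0.075,"twist": 0}]'

```text
time: 3.6
tool_pos: [453.5, -130.8, 191.6]
tcp_rot: [-3.141, -0.001, 1.464]
contact_force: [-0.0, -0.8, 0.1]
grip_width: 0.2
finger_force: 0.0
```

```bash
python3 -c "
from h import *
a=cap('top');b=cap('scene')
cv2.imwrite('pics/e.png',np.hstack([cv2.resize(x[...,::-1],(400,400)) for x in (a['pixels'][205:305,160:260],b['pixels'][200:310,180:310])]))
plan([453,-134,109])"
```

```text
t 3.7 tcp [ 455.2 -131.6  193.5] rpy [3.136e+00 1.000e-03 1.464e+00] F [ 0.  -0.4  0.4] w 0.5175389145576939
shift [-2.5 -2.3 84.5]
```

View pics/e.png

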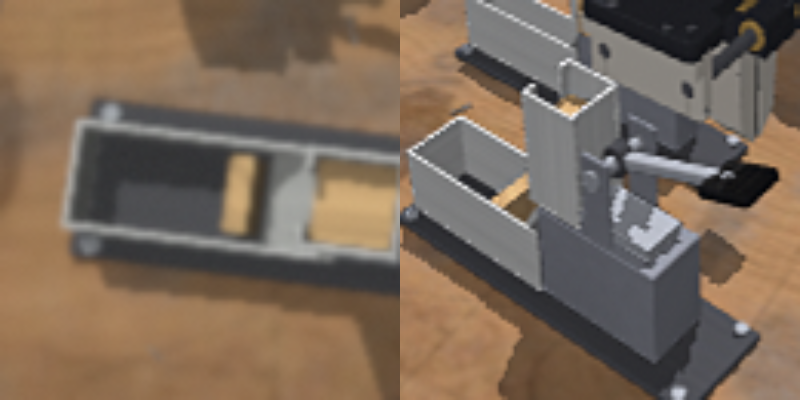

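The first spacer stands on edge in the tray at crop (238,195), and the lever is coming up. Second stroke, slower near the bottom.

>>> play_rows --commands '[{"x": -0.002,"y": -0.002,"z": 0.0,"twist": 0},{"x": -0.002,"y": -0.002,"z": 0.02,"twist": 0},{"x": -0.002,"y": -0.002,"z": 0.033,"twist": 0},{"x": -0.002,"y": -0.002,"z": 0.046,"twist": 0},{"x": -0.002,"y": -0.002,"z": 0.058,"twist": 0},{"x": -0.002,"y": -0.002,"z": 0.07,"twist": 0},{"x": -0.002,"y": -0.002,"z": 0.079,"twist": 0},{"x": -0.002,"y": -0.002,"z": 0.081,"twist": 0}]'

```text
time: 4.5
tool_pos: [451.5, -132.9, 109.1]
tcp_rot: [-3.141, -0.001, 1.463]
contact_force: [-0.9, 4.1, 16.1]
grip_width: 0.2
finger_force: 7.3
```

>>> play_rows --commands '[{"x": 0,"y": 0,"z": 0.001,"twist": 0},{"x": 0,"y": 0,"z": 0.002,"twist": 0},{"x": 0,"y": 0,"z": 0.002,"twist": 0},{"x": 0,"y": 0,"z": -0.01,"twist": 0},{"x": 0,"y": 0,"z": -0.025,"twist": 0},{"x": 0,"y": 0,"z": -0.04,"twist": 0},{"x": 0,"y": 0,"z": -0.055,"twist": 0},{"x": 0,"y": 0,"z": -0.08,"twist": 0}]'

```text
time: 5.3
tool_pos: [450.2, -132.8, 188.4]
tcp_rot: [-3.137, -0.002, 1.463]
contact_force: [0.9, -0.0, 0.3]
grip_width: 0.2
finger_force: 0.0
```

```bash
python3 -c "
from h import *
a=cap('top');b=cap('scene')
cv2.imwrite('pics/f.png',np.hstack([cv2.resize(x[...,::-1],(400,400)) for x in (a['pixels'][205:305,160:260],b['pixels'][200:310,180:310])]))
plan([453,-134,109])"
```

```text
t 5.4 tcp [ 452.4 -133.9  191.4] rpy [3.138e+00 1.000e-03 1.463e+00] F [-0.9 -0.9 -0. ] w 0.39122018893893296
shift [ 0.   0.3 82.4]
```

View pics/f.png

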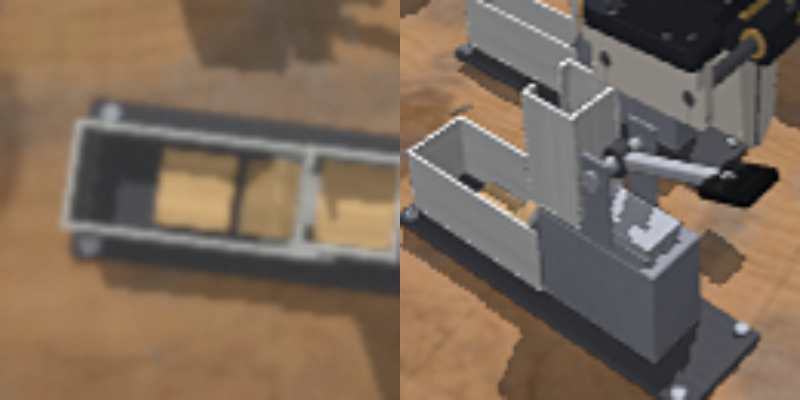

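The first spacer now lies flat at crop (195,195). The second rests at crop (268,200), against the foot of the chute. I'll check its height with two views before pressing again.

```bash
python3 -c "
from h import *
a=cap('top');b=cap('scene')
A=np.array([469,2,0.]);ex=np.array([.117,.993,0]);ex/=np.linalg.norm(ex);ey=np.array([-ex[1],ex[0],0])
def loc(p): p=p-A; return np.round([p@ex,p@ey,p[2]],0)
for z in (12,25,40,55,68):
  print(z,[loc(onz(a,160+u/4,205+v/4,z))[0] for u,v in((157,190),(235,195),(240,195),(262,195),(300,200))])
ca=a['pixels'][225:275,190:245,::-1];cb=b['pixels'][228:268,185:225,::-1]
cv2.imwrite('pics/g.png',np.hstack([cv2.resize(ca,(400,400),interpolation=cv2.INTER_CUBIC),cv2.resize(cb,(400,400),interpolation=cv2.INTER_CUBIC)]))
"
```

```text
12 [np.float64(116.0), np.float64(76.0), np.float64(74.0), np.float64(63.0), np.float64(43.0)]
25 [np.float64(114.0), np.float64(74.0), np.float64(72.0), np.float64(61.0), np.float64(41.0)]
40 [np.float64(111.0), np.float64(72.0), np.float64(69.0), np.float64(59.0), np.float64(39.0)]
55 [np.float64(108.0), np.float64(70.0), np.float64(67.0), np.float64(56.0), np.float64(38.0)]
68 [np.float64(105.0), np.float64(68.0), np.float64(65.0), np.float64(55.0), np.float64(36.0)]
```

View pics/g.png

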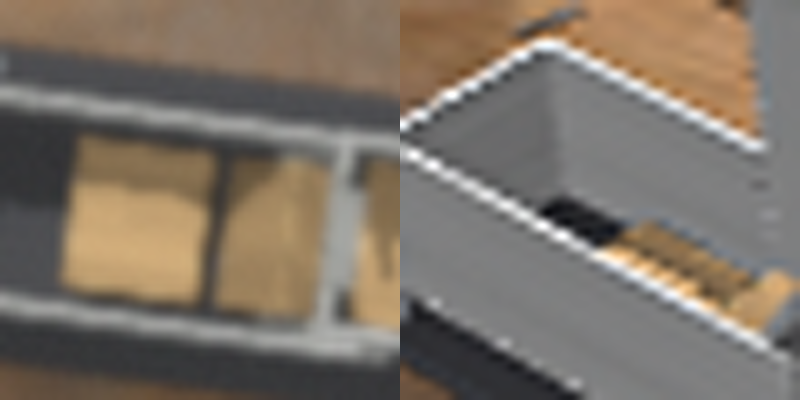

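The second spacer's lower edge is on the tray floor at x≈72 mm and it leans on the chute, so its centre is well under 58 mm. Third stroke.

>>> play_rows --commands '[{"x": 0,"y": 0,"z": 0.0,"twist": 0},{"x": 0,"y": 0,"z": 0.02,"twist": 0},{"x": 0,"y": 0,"z": 0.033,"twist": 0},{"x": 0,"y": 0,"z": 0.046,"twist": 0},{"x": 0,"y": 0,"z": 0.058,"twist": 0},{"x": 0,"y": 0,"z": 0.07,"twist": 0},{"x": 0,"y": 0,"z": 0.08,"twist": 0},{"x": 0,"y": 0,"z": 0.082,"twist": 0}]'

```text
time: 6.3
tool_pos: [452.0, -133.1, 108.2]
tcp_rot: [3.141, -0.001, 1.463]
contact_force: [-5.0, 6.4, 32.1]
grip_width: 0.8
finger_force: 14.2
```

>>> play_rows --commands '[{"x": 0,"y": 0,"z": 0,"twist": 0},{"x": 0,"y": 0,"z": 0,"twist": 0},{"x": 0,"y": 0,"z": 0,"twist": 0},{"x": 0,"y": 0,"z": -0.012,"twist": 0},{"x": 0,"y": 0,"z": -0.027,"twist": 0},{"x": 0,"y": 0,"z": -0.042,"twist": 0},{"x": 0,"y": 0,"z": -0.06,"twist": 0},{"x": 0,"y": 0,"z": -0.1,"twist": 0}]'

```text
time: 7.1
tool_pos: [449.6, -132.7, 205.1]
tcp_rot: [-3.134, -0.003, 1.463]
contact_force: [1.0, -1.3, -0.4]
grip_width: 0.5
finger_force: 0.0
```

```bash
python3 -c "
from h import *
for i in range(6): cap('top')
a=cap('top');b=cap('scene')
cv2.imwrite('pics/i.png',np.hstack([cv2.resize(x[...,::-1],(400,400)) for x in (a['pixels'][215:285,185:255],b['pixels'][200:310,180:310])]))
plan([453,-134,109])
print(a['pixels'][215:285,185:275].shape)
A=np.array([469,2,0.]);ex=np.array([.117,.993,0])
print([(u,[round(float((onz(a,u,250,z)-A)@ex)) for z in(20,45,68)]) for u in range(195,240,6)])"
```

```text
t 7.5 tcp [ 450.9 -133.3  206.2] rpy [-3.139e+00 -1.000e-03  1.463e+00] F [-0.1 -0.5 -0.6] w 0.4720601893220788
shift [-0.6  2.5 97.2]
(70, 90, 3)
[(195, [124, 119, 114]), (201, [112, 107, 103]), (207, [100, 95, 91]), (213, [88, 83, 80]), (219, [75, 72, 68]), (225, [63, 60, 56]), (231, [51, 48, 45]), (237, [39, 36, 33])]
```

View pics/i.png

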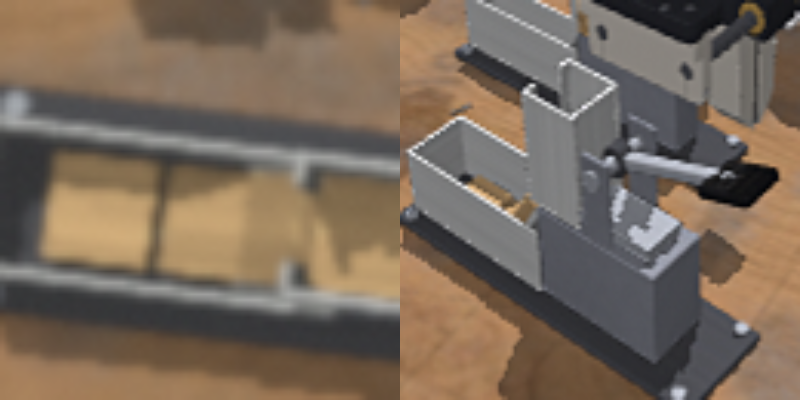

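The third spacer is out, at crop (275,215), behind the second and tilted on the chute. The lever is up. I'll check the third spacer's height numerically from the scene view.

```bash
python3 -c "
from h import *
b=cap('scene');a=cap('top')
p=b['pixels'].astype(int)
print('scene R / R-B cols 206..226'); 
for v in range(248,266): print(v,*['%3d/%-3d'%(p[v,u,0],p[v,u,0]-p[v,u,2]) for u in range(206,227)])
q=a['pixels'].astype(int)
print('top cols 208..242')
for v in range(244,264,3): print(v,*q[v,208:243,0])
A=np.array([469,2,0.]);ex=np.array([.117,.993,0]);ey=np.array([-.993,.117,0])
for u,v in((216,258),(220,253),(222,254),(224,260)):
  e,d=ray(b,u,v)
  out=[]
  for x in(30,40,50,60):
    P=e+d*((x-(e-A)@ex)/(d@ex))-A; out.append((x,round(float(P@ey)),round(float(P[2]))))
  print(u,v,out)
"
```

```text
scene R / R-B cols 206..226
248 131/32  126/1   124/-8  126/-4  124/-4  123/-2  123/0   122/-1  123/-1  124/-2  125/-1  125/-1  127/-1  127/-1  125/-1  125/-2  126/-1  125/-1  124/-1  125/0   126/-2 
249 137/63  135/57  130/28  126/-1  125/-8  127/-4  127/-2  125/-1  122/-1  122/-1  123/-1  124/-2  125/-1  125/-2  126/-2  140/-3  141/-3  125/-1  125/-1  124/-2  126/-1 
250 134/57  137/59  138/62  140/58  118/26   99/-12 126/-8  127/-4  126/-2  125/-1  122/-1  121/-1  124/-1  124/-2  125/0   125/-2  126/-2  125/0   125/-1  125/0   127/-1 
251 117/49  125/52  135/57  139/61  140/64  139/58  114/24   98/-12 127/-7  126/-5  125/-3  123/-2  121/-1  122/0   121/-3  130/-2  132/-2  125/-2  125/-1  125/-1  126/-1 
252 187/83  107/46  118/50  128/54  136/57  139/60  139/63  137/58  109/23  100/-10 126/-5  127/-2  124/-2  122/-3  119/-5  120/-5  124/-5  124/-2  125/-2  124/-2  125/-2 
253 230/86  231/104 188/83  108/47  118/49  129/54  137/57  140/61  163/72  162/61  123/9   127/-6  126/-4  124/-7  138/16  168/48  158/28  124/-5  125/-2  124/-1  125/0  
254 228/-4  226/31  211/88  230/102 187/
[... 2583 characters left out ...]
60 164 154 138
256 207 208 195 143 111 157 182 185 186 186 187 186 185 187 186 187 188 189 186 176 169 166 165 166 166 167 168 169 175 171 161 162 186 195 170
259 195 186 152 105 113 154 176 181 181 180 179 180 181 180 179 180 179 179 173 164 157 157 156 156 159 157 156 154 149 149 155 170 185 193 186
262 103 111 91 72 96 121 133 141 153 166 175 177 177 178 177 178 179 181 172 163 160 160 159 156 157 163 173 151 106 79 105 160 185 189 188
216 258 [(30, 33, 66), (40, 24, 56), (50, 15, 46), (60, 6, 36)]
220 253 [(30, 20, 72), (40, 11, 62), (50, 2, 52), (60, -7, 42)]
222 254 [(30, 15, 66), (40, 6, 56), (50, -4, 46), (60, -13, 36)]
224 260 [(30, 11, 48), (40, 1, 37), (50, -8, 27), (60, -17, 17)]
```

The leading top edge of the third spacer comes out at x≈54 mm, z≈45 mm, which puts its centre underside at roughly 46–56 mm. That is close to the 58 mm limit. I'll move the wrist camera over the tray to measure it better.

>>> play_rows --commands '[{"x": 0,"y": 0,"z": -0.01,"twist": 0},{"x": 0.03,"y": 0,"z": -0.01,"twist": 0},{"x": 0.065,"y": 0.001,"z": -0.01,"twist": 0},{"x": 0.1,"y": 0.002,"z": -0.01,"twist": 0},{"x": 0.136,"y": 0.003,"z": -0.01,"twist": 0},{"x": 0.136,"y": 0.003,"z": -0.01,"twist": 0},{"x": 0.136,"y": 0.003,"z": -0.01,"twist": 0},{"x": 0.136,"y": 0.003,"z": -0.01,"twist": 0}]'

```text
time: 8.4
tool_pos: [469.3, 0.6, 217.9]
tcp_rot: [3.141, 0.0, 1.463]
contact_force: [0.4, -0.6, -0.5]
grip_width: 0.5
finger_force: 0.0
```

```bash
python3 -c "
from h import *
plan([469,2,215])
c=cap('wrist','w2.png'); p=c['pixels'].astype(int)
A=np.array([469,2,0.]);ex=np.array([.117,.993,0]);ey=np.array([-.993,.117,0])
K=np.array([[c['fx'],0,c['cx']],[0,c['fy'],c['cy']],[0,0,1]]);R=Rotation.from_euler('xyz',c['rotation']).as_matrix()
def proj(P):
  q=R.T@(P-np.array(c['eye'])); return cv2.projectPoints((q/q[2])[None,None],np.zeros(3),np.zeros(3),K,np.array([c['k1'],0,0,0.]))[0][0,0]
print('cam local',(np.array(c['eye'])-A)@ex,c['eye'])
for y in (-8,8):
  print('y',y)
  for v in range(0,420,6):
    # column of y at z=30
    us=[proj(A+ex*x+ey*y+np.array([0,0,30])) for x in(20,140)]
    u=us[0][0]+(v-us[0][1])/(us[1][1]-us[0][1])*(us[1][0]-us[0][0])
    if not 0<=u<560: continue
    P=[round(float((onz(c,u,v,z)-A)@ex)) for z in(20,45,68)]
    print(v,int(u),p[v,int(u)].tolist(),P)
" | awk 'NF' 
```

```text
t 8.4 tcp [469.3   0.6 217.9] rpy [3.141 0.    1.463] F [ 0.4 -0.6 -0.5] w 0.5403175275338189
shift [ 1.4 -0.4  2.9]
cam local 82.12743530083533 [478.05868015  83.63904302 350.9966773 ]
y -8
0 294 [180, 139, 103] [180, 172, 166]
6 294 [181, 141, 104] [175, 168, 161]
12 294 [184, 143, 104] [170, 163, 157]
18 294 [186, 145, 105] [165, 159, 153]
24 294 [206, 208, 201] [160, 154, 149]
30 294 [69, 71, 67] [155, 149, 144]
36 294 [73, 73, 73] [150, 145, 140]
42 294 [56, 57, 60] [145, 140, 135]
48 293 [56, 57, 59] [139, 135, 131]
54 293 [57, 58, 59] [134, 130, 127]
60 293 [152, 128, 97] [129, 125, 122]
66 293 [230, 198, 142] [123, 120, 117]
72 293 [231, 198, 142] [118, 115, 113]
78 293 [230, 197, 141] [113, 110, 108]
84 293 [230, 198, 141] [107, 105, 103]
90 293 [230, 198, 142] [102, 100, 99]
96 293 [231, 199, 142] [96, 95, 94]
102 293 [85, 76, 64] [90, 90, 89]
108 293 [233, 203, 144] [85, 84, 84]
114 292 [237, 208, 148] [79, 79, 79]
120 292 [237, 209, 149] [73, 74, 74]
126 292 [237, 209, 148] [67, 68, 69]
132 292 [237, 208, 148] [61, 63, 64]
138 292 [215, 180, 128] [55, 57, 59]
144 292 [218
[... 3810 characters left out ...]
1]
318 276 [219, 182, 110] [-164, -146, -129]
324 276 [204, 167, 97] [-173, -154, -136]
330 276 [187, 154, 88] [-182, -162, -144]
336 276 [151, 123, 73] [-192, -171, -152]
342 276 [26, 28, 28] [-201, -180, -160]
348 276 [22, 22, 23] [-210, -188, -168]
354 276 [53, 46, 31] [-220, -197, -176]
360 276 [91, 75, 43] [-230, -206, -185]
366 276 [26, 28, 29] [-240, -215, -193]
372 276 [25, 26, 27] [-250, -225, -202]
378 276 [26, 27, 29] [-260, -234, -211]
384 276 [26, 25, 29] [-271, -244, -219]
390 276 [22, 24, 26] [-281, -254, -229]
396 276 [33, 34, 36] [-292, -264, -238]
402 276 [128, 125, 116] [-303, -274, -247]
408 276 [129, 126, 116] [-314, -284, -257]
414 276 [129, 126, 117] [-326, -295, -267]
```

The wrist view fixes the third spacer. Its top face runs from x≈57 to x≈33 mm, tilted about 50°, so its underside centre is at z≈40–52 mm, below 58. I'll confirm the lever is up, then hand in.

```bash
python3 -c "
from h import *
s=cap('scene'); m=(s['pixels'].max(2)[230:270,270:310]<40).astype('uint8')
n,l,st,ce=cv2.connectedComponentsWithStats(m);k=1+np.argmax(st[1:,4])
d=ce[k]+[270,230]; print('pad px',d,'start 289.6 250.2')
o=bot.get_obs();print(o['time'],np.round(o['contact_force'],1),np.abs(o['dq']).max())
if np.hypot(*(d-[289.6,250.2]))<3: print(bot.close_job())
"
```

```text
pad px [289.66183575 250.29468599] start 289.6 250.2
8.5 [-0.4 -0.6 -0.1] 0.0035600056601700694
the job is handed in; nothing more can be done
None
```

I pressed the wide lever three times and handed the job in at 8.5 s: three spacers are in its tray, the lever is back up and the narrow lever wasn't touched, but the verdict was not shown; the third spacer leans on the chute, its underside centre estimated at 40–52 mm against the 58 mm limit.

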